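# Set the drying slider to its stop clip and start the sterilizer

## Robot

A 6-joint arm with a two-finger parallel gripper is mounted at the origin on the work surface. World frame = base frame: x ahead of the robot, y to its left, z up, the work surface at z = 0. Lengths are in mm, angles in rad, forces in N, time in s.
With the tool pointing down it reaches from about 300 to 775 mm from the base axis. Payload 14.6 kg.
Tool frame: the origin (TCP) lies on the front face of the gripper's body, between the roots of the fingers; the fingertips stand 97 mm ahead of it and the grasp point (between the pads) lies 78 mm ahead of it; z points along the fingers, y is the line along which they close (so a half turn about z gives the same grasp; the last joint's range is limited). The gripper opens to 94 mm and grips with 3 to 60 N. Pads are 16 mm wide; open, the fingers measure 119 mm over their backs; the gripper's body (75 mm by 177 mm) begins 78 mm behind the grasp point.
Start: joints at [-1.3, 0.3, 1.521, -0, 1.321, -0.067], TCP at [182.27, -518.91, 302.646] pointing down, gripper open.
Joint ranges: [-3.03, 3.03], [-0.79, 2.21], [0.23, 2.52], [-1.04, 4.18], [0, 3.07], [-2.55, 2.55]. Speed limits (rad/s): [2.22, 2.22, 2.57, 3.14, 3.14, 3.14].

## Interface

Orientations are given as [roll, pitch, yaw] about the fixed x, y, z axes, in that order (R = Rz(yaw) Ry(pitch) Rx(roll)).
In Python, from cell import * gives the robot as it stands.
- The arm moves only by the tool carry_out, never from a script. Its arguments are lists of equal length, an entry for each row: "slide": the shift along the world's x, y, z scaled (see below), a list of three; "dr": the turn, a rotation vector about the world's x, y, z scaled (see below), a list of three; "gripper": the opening in per cent of the stroke, from 0 (shut) to 100 (fully open). A call has 1 to 10 rows; each row is the pose to reach, as a shift and turn from the pose commanded when the call began, turning the shorter way round; what a row does not reach only later rows make up. The controller multiplies each number of a shift by 0.25 m and each number of a turn by 360 degrees. A row lasts 1/12 s, in which the tool goes at most 41.7 mm and 7.16 degrees, less where a joint would pass 70% of its speed; a pose out of reach is approached as far as the arm can. A call with a number of a shift or a turn outside -1 to 1 is refused whole. A call with a gripper value outside its range is refused whole. The fingers move at their own pace and stop on an object; "newtons" is the grip in N (left out, the last holds). Time passes only in rows, so rows that repeat a pose let the fingers close. It gives the time, the measured TCP pose, the force, the opening and the grip force at its end, in the units of the state.
- read_state(): the state, without advancing time (a new reading comes with each control period).
- camera(name): name is "scene" or "top" or "wrist"; returns the picture (420x560x3 uint8, red, green, blue); there is no depth.
- camera_model(name): a dict with "vfov" (degrees; the focal length in pixels is half the picture's height over the tangent of half this angle, whatever the lens; pixels are square), "cx", "cy" (the principal point, pixels), "R" (3x3) and "t" (3): a world point X has camera coordinates R X + t. Camera axes: x right, y down, z forward; pixel columns grow to the right and rows downward; lengths in mm; the calibration is good to about 2 mm. The wrist camera is an equidistant fisheye: a pixel r from the principal point sees the ray r / f radians off the axis. A picture is of the moment at which its call begins: read the wrist's pose just before it. camera_model takes no time and is no camera call; for the wrist camera it gives the pose at the moment of the call.
- sign_off(): hands the job in; it is judged then, once.
The state is a dict: "clock": time; "joints": joint angles; "qd": joint speeds; "effort": joint torques, N m; "eef_pos": TCP position; "eef_rot": TCP orientation; "wrist_force": force on the tool from outside, world axes, zero at the start; "moment": the same for the moment, N m; "finger_gap": finger opening in mm; "finger_force": force on a finger pad.
Only numpy, scipy, OpenCV 4.12 (cv2) and the standard library are available. Lean on these libraries where they do the work, as an engineer would, in place of code of your own. Each camera call takes 0.05 s, during which the arm holds its last target. There are 200 camera calls.

## Task

On the lid of the sterilizer box, push the slider gently along its rail by its upright tab until its sprung plunger drops in between the two ribs of the stop clip and the slider rests there; then, with the slider still in the clip, press the larger of the two round buttons down and let it come up again. Only push and press with the fingertips: do not grip the slider, leave the smaller button alone, and do not move or lift the bottles, cup, tin, brush or scoop.

Things in the scene. Friction and masses are not known exactly. Their poses are not given: they have to be found in the camera images.
- sterilizer: White lidded box, fixed: 220 mm deep (its x), 280 wide (its y), flat lid top 130 above the shelf. Origin under its centre; x points to its back, away from the robot, z up. The slider's rail (12 wide, 8 high) runs along y at x = -10; a flat strip beside it at x = +22 carries the stop clip. The two buttons sit near the lid's front edge, one left, one right.
- slider_tab (a point): Centre of the slider's upright grey push tab: 40 mm wide across the rail, 10 thick along it, 26 high, this point 34 above the lid. It stands on a carriage 26 long, 58 wide, top 22 above the lid. Axes as the sterilizer's: y along the rail. A steel plunger, 36 mm behind this point (+x) at the same y, is sprung down on the strip.
- slider (a joint): Travel of the slider along the sterilizer's +y, m, 0 to 0.185; it starts near 0 and must go towards +. Running friction about 1 N. Riding up a rib takes about 7 N; past its crest the force dips and the slider jumps forward by itself to rest between the ribs. Another 7 N or so would run it over the second rib.
- clip: Dark steel stop clip, fixed on the strip beside the rail, 30 mm long; its place along the rail varies, always on the +y side of the slider. Two round ribs, 5 mm high, lie across the strip 8 mm either side of its centre along y. Origin at its centre on the lid surface; axes as the sterilizer's. The slider is in the clip when the tab's y in this frame is 0.
- start_top (a point): Centre of the top face of the larger button: grey, 36 mm across, in a 52 mm white collar 12 mm high; this face is 22 mm above the lid, 10 mm above the collar. It may be the left or the right one.
- start (a joint): Travel of the larger button downwards, m: 0 is up, 0.006 fully down. A spring returns it; it gives at 1.5 N and takes 5 N fully down. Pressed counts from 0.004.
- stop_top (a point): Centre of the top face of the smaller button: grey, 20 mm across, in a 36 mm white collar; this face is 22 mm above the lid. Not to be pressed.
- stop (a joint): Travel of the smaller button downwards, m: must stay near 0.
- bottle_a: Amber bottle, 56 across, 150 high, loose on the white drying stand, at the side. Origin under its centre. Bystander.
- bottle_b: The other amber bottle on the drying stand, 56 across, 150 high. Origin under its centre. Bystander.
- cup: Stainless sippy cup, 72 across, 116 high, loose beside the sterilizer's +y side. Origin under its centre. Bystander.
- tin: Tin, 100 across, 120 high, loose beside the sterilizer's +y side. Origin under its centre. Bystander.
- brush: White bottle brush, 215 long, 36 thick, lying on the shelf beside the sterilizer's -y side. Bystander.
- scoop: Pink measuring scoop, 38 mm bowl 28 mm high with a 60 mm flat handle, loose on the back of the lid behind the strip. Origin under the bowl. Bystander.

How it is judged:
By the outcome, as a careful person would: the job done as asked, in the order asked, and still so for the second after the job is handed in, with the robot touching nothing.
It also fails if it takes over 58 s, if anything falls off the work surface, if the arm or the gripper's body presses on something with over 40 N, if the wrist force passes 120 N, or if a joint passes its speed limit or range.

## Working session

There is one attempt and no reset: what is moved stays moved. The work goes in short steps, Python scripts to look and compute and a tool call to move; the robot and the scene stay as the last step left them, time stands still between calls to the robot, and variables do not carry over. Pictures are saved under pics/ and viewed, at most 10 in all, crops included, and the job is handed in when it is done.

Besides the shell and the picture viewer there is one more tool, called as name(argument=value, ...) on one line, values as JSON. carry_out: Moves the arm, as the interface text tells. Its arguments: {"type":"object","properties":{"slide":{"type":"array","items":{"type":"array","items":{"type":"number","minimum":-1,"maximum":1}}},"dr":{"type":"array","items":{"type":"array","items":{"type":"number","minimum":-1,"maximum":1}}},"gripper":{"type":"array","items":{"type":"number"}},"newtons":{"type":"number"}},"required":["slide","dr","gripper"]}

```bash
mkdir -p pics
python3 - <<'E'
from cell import *
import cv2, numpy as np
for n in ("scene","top"):
    m=camera_model(n); print(n,m)
    cv2.imwrite(f"pics/{n}0.png",cv2.cvtColor(camera(n),cv2.COLOR_RGB2BGR))
print(read_state())
E
```

```text
scene {'vfov': 54.42297368181608, 'cx': 287.7992537817938, 'cy': 211.61731990238422, 'R': array([[-0.65000206,  0.75983555, -0.01213514],
       [ 0.64453755,  0.54277017, -0.53849038],
       [-0.40257754, -0.35784141, -0.84254427]]), 't': array([ 395.04321092, -218.7291129 , 1412.85056848])}
top {'vfov': 50.48418581245759, 'cx': 278.24715133430425, 'cy': 217.01911161120321, 'R': array([[ 0.0097907 , -0.99991278,  0.00886445],
       [-0.99361052, -0.01072502, -0.11235265],
       [ 0.11243792, -0.00770779, -0.99362886]]), 't': array([-110.28651473,  537.48754185, 1399.47014418])}
{'clock': 0.1, 'joints': array([-1.29958012e+00,  3.00401146e-01,  1.52152442e+00, -1.75651137e-05,
        1.32069506e+00, -6.66036093e-02]), 'qd': array([-0.00178557, -0.0016189 ,  0.00104753,  0.002286  ,  0.00171338,
        0.00207983]), 'effort': array([ 1.97873094e-03, -5.32644510e+01, -3.53286195e+01,  7.09493179e-02,
        2.34949740e-02, -8.28738712e-05]), 'eef_pos': array([ 182.24269226, -518.78368128,  302.14861613]), 'eef_rot': array([-3.14056582e+00, -5.14400951e-05,  3.37824148e-01]), 'wrist_force': array([ 0.5466886 , -0.35559458,  0.62067109]), 'moment': array([ 0.00388204, -0.04917046,  0.01975764]), 'finger_force': 0.0, 'finger_gap': 94.31518191131015}
```

View pics/top0.png

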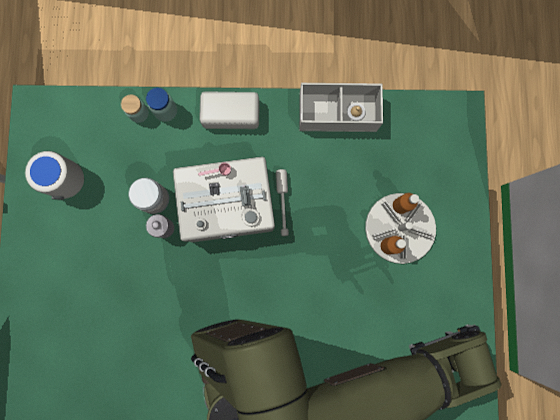

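View pics/scene0.png

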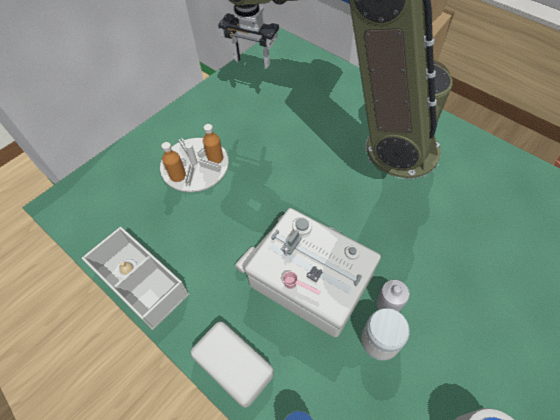

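The top view shows the box at about (225,198). The slider tab is near (247,196) and the dark clip near (215,188). The larger button is at right, near (251,217), and the smaller one near (201,225). The scene view agrees. I'll measure from an enlarged crop.

```bash
cat > h.py <<'E'
from cell import *
import cv2, numpy as np
def ray(m,u,v,fish=False):
    f=210/np.tan(np.radians(m["vfov"]/2)); x=np.array([u-m["cx"],v-m["cy"]])/f
    if fish:
        r=np.hypot(*x); d=np.array([*(x/max(r,1e-9)*np.sin(r)),np.cos(r)])
    else: d=np.array([*x,1])
    R=np.array(m["R"]); return -R.T@m["t"], R.T@d
def on(m,u,v,z,fish=False):
    c,d=ray(m,u,v,fish); return (c+d*(z-c[2])/d[2]).round(1)
def save(n,img): cv2.imwrite(n,cv2.cvtColor(img,cv2.COLOR_RGB2BGR))
E
python3 - <<'E'
from h import *
im=cv2.cvtColor(cv2.imread("pics/top0.png"),cv2.COLOR_BGR2RGB); m=camera_model("top")
save("pics/crop0.png",cv2.resize(im[145:250,160:300],None,fx=5.6,fy=5.6,interpolation=cv2.INTER_CUBIC))
for n,u,v,z in [("tab",247,196,164),("clip",215,188,133),("big",251,217,152),("small",201,225,152),("c1",174,170,130),("c2",266,157,130),("c3",273,229,130),("c4",180,240,130)]: print(n,on(m,u,v,z))
E
```

```text
tab [584.4 -11.8 164. ]
clip [612.5  86.5 133. ]
big [524.1 -23.8 152. ]
small [498.9 122.  152. ]
c1 [666.7 211.9 130. ]
c2 [710.1 -65.1 130. ]
c3 [491.3 -88.7 130. ]
c4 [455.7 186.5 130. ]
```

View pics/crop0.png

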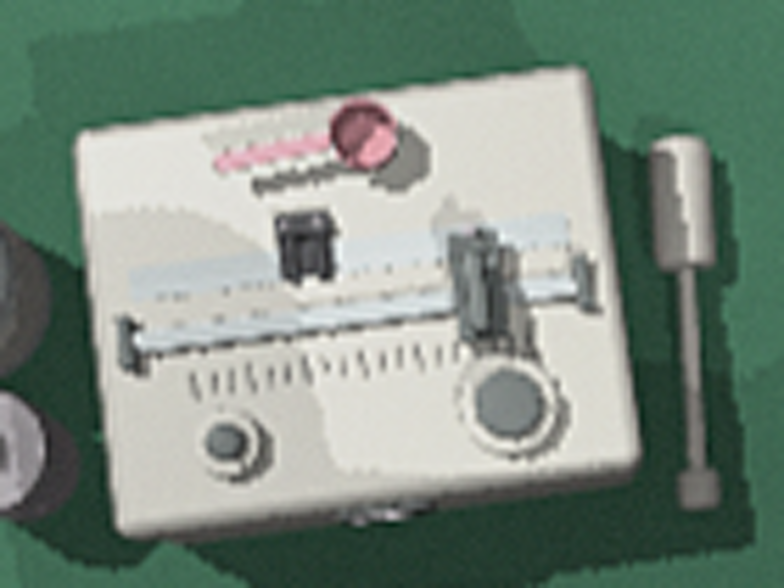

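The yaw is about 8°, and both box dimensions check out (280 by about 218). The fingertips start level with the top of the drying stand, so I'll rise first and then go above the box for a close look with the wrist camera.

carry_out(slide=[[0.1,0.1,0.4],[0.7,1,0.4],[0.7,1,0.4],[0.7,1,0.4],[0.7,1,0.4],[0.7,1,0.4],[0.7,1,0.4],[0.7,1,0.4],[0.7,1,0.4],[0.7,1,0.4]], dr=[[0,0,0],[0,0,-0.03],[0,0,-0.03],[0,0,-0.03],[0,0,-0.03],[0,0,-0.03],[0,0,-0.03],[0,0,-0.03],[0,0,-0.03],[0,0,-0.03]], gripper=[0,0,0,0,0,0,0,0,0,0])

```text
clock: 0.93
eef_pos: [358.3, -267.3, 403.1]
eef_rot: [3.141, -0.001, 0.153]
wrist_force: [-0.5, -0.2, -0.3]
finger_gap: 31.0
finger_force: 0.0
```

carry_out(slide=[[0.7,0.9,0],[0.7,0.9,0],[0.7,0.9,0],[0.7,0.9,0],[0.7,0.9,0],[0.7,0.9,0],[0.7,0.9,0],[0.7,0.9,0],[0.7,0.9,0],[0.7,0.9,0]], dr=[[0,0,0],[0,0,0],[0,0,0],[0,0,0],[0,0,0],[0,0,0],[0,0,0],[0,0,0],[0,0,0],[0,0,0]], gripper=[0,0,0,0,0,0,0,0,0,0])

```text
clock: 1.77
eef_pos: [532.0, -45.4, 402.0]
eef_rot: [-3.142, 0.001, 0.148]
wrist_force: [0.7, 0.1, 0.2]
finger_gap: 0.6
finger_force: 0.0
```

Run:
```python
from h import *
import pickle
s=read_state(); m=camera_model("wrist"); im=camera("wrist")
print(s["clock"],s["eef_pos"],s["eef_rot"],s["wrist_force"]); print(m)
pickle.dump((m,im),open("w1.pkl","wb")); save("pics/w1.png",cv2.resize(im,(800,600),interpolation=cv2.INTER_CUBIC))
```

```text
1.7667 [532.00673062 -45.383361   401.98352746] [-3.14153773e+00  1.29041719e-03  1.48293256e-01] [0.7041453  0.05924424 0.19379578]
{'vfov': 65.70646984690485, 'cx': 276.22094164498156, 'cy': 208.92312128713547, 'R': array([[ 1.47236331e-01, -9.89101265e-01,  3.88240305e-04],
       [-9.60251292e-01, -1.42847629e-01,  2.39816619e-01],
       [-2.37147462e-01, -3.56825273e-02, -9.70818128e-01]]), 't': array([-122.73219447,  454.27659404,  611.14544676])}
```

View pics/w1.png

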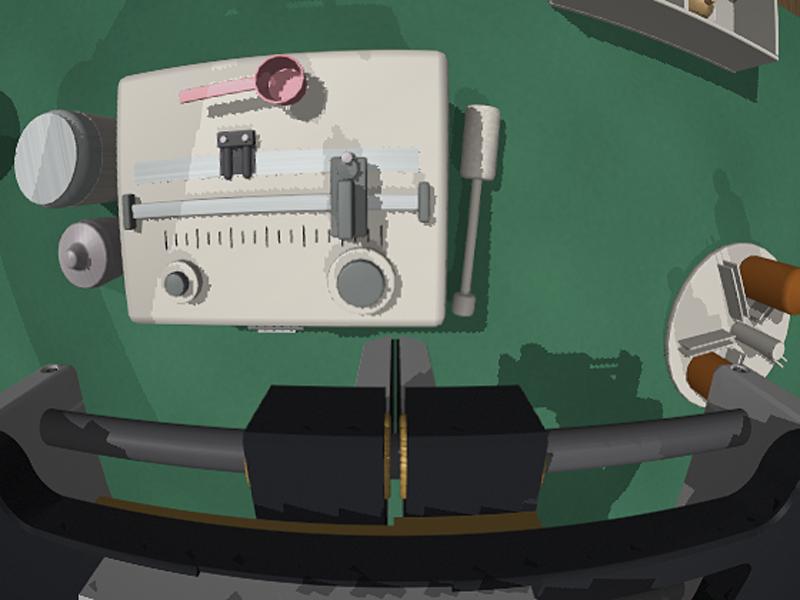

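The wrist view (800x600) shows the ribs at about (227,162) and (246,162), and the tab at about (346,209). The big button is at about (361,284) and the small one at about (178,282). I'll zoom in on the tab and clip.

Run:
```python
from h import *
import pickle
m,im=pickle.load(open("w1.pkl","rb"))
save("pics/w1c.png",cv2.resize(im[80:230,110:310],None,fx=4,fy=4,interpolation=cv2.INTER_CUBIC))
k=1/1.4286
for n,u,v,z in [("cn_bl",118,80,130),("cn_br",446,52,130),("cn_fl",128,322,130),("cn_fr",445,325,130),("clip",236.5,162,135),("tabtop",346,209,177),("big",361,284,152),("small",178,282,152),("plunger",347,157,160)]: print(n,on(m,u*k,v*k,z,True))
```

```text
cn_bl [668.6 215.2 130. ]
cn_br [709.8 -58.  130. ]
cn_fl [455.9 186.  130. ]
cn_fr [496.9 -90.9 130. ]
clip [603.2  89.1 135. ]
tabtop [579.6  -5.3 177. ]
big [525.2 -20.9 152. ]
small [506.1 124.  152. ]
plunger [614.8   0.8 160. ]
```

View pics/w1c.png

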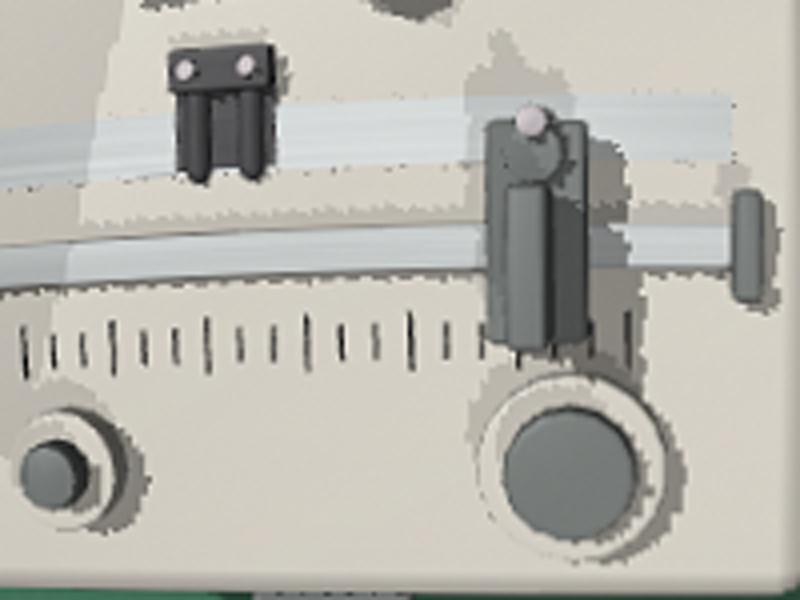

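```bash
cat >> h.py <<'E'
YAW=0.148; C=np.array([582.8,63.1]); A=np.array([[np.cos(YAW),np.sin(YAW)],[-np.sin(YAW),np.cos(YAW)]])
def box(p): return A@(np.array(p[:2])-C)
def world(b): return C+A.T@np.array(b)
E
python3 - <<'E'
from h import *
import pickle
m,im=pickle.load(open("w1.pkl","rb"))
for n,u,v,z in [("clip",225.5,135,134),("ribL",199,135,134),("ribR",252,135,134),("tab",524,265,177),("tabL",508,265,177),("tabR",541,265,177),("carL",487,300,152),("carR",588,200,152),("big",569,473,152),("small",53,476,152),("post",748,245,150)]:
    p=on(m,110+u/4,80+v/4,z,True); print(n,p,box(p).round(1))
print(world([-10,-85]),world([-10,-120]),box(read_state()["eef_pos"]))
E
```

```text
clip [602.9  88.4 134. ] [23.6 22.1]
ribL [602.2  96.3 134. ] [24.1 30. ]
ribR [603.5  80.6 134. ] [23.1 14.3]
tab [579.5  -4.1 177. ] [-13.2 -66. ]
tabL [ 5.79e+02 -3.00e-01  1.77e+02] [-13.1 -62.1]
tabR [580.1  -8.1 177. ] [-13.2 -70. ]
carL [567.7   6.6 152. ] [-23.3 -53.7]
carR [596.6 -15.5 152. ] [  2.1 -79.8]
big [525.7 -20.4 152. ] [-68.8 -74.2]
small [504.  125.6 152. ] [-68.7  73.4]
post [591.2 -57.5 150. ] [  -9.5 -120.5]
[585.44344512 -22.44538093] [590.60455537 -57.0627601 ] [-66.43481522 -99.97532611]
```

Finger centre goes to box (-10,-97), with tips 30 above the lid. That is above the carriage and below the tab top. I'll move across first, then down.

carry_out(slide=[[0.22,0.044,0],[0.22,0.044,0],[0.22,0.044,-0.2],[0.22,0.044,-0.4],[0.22,0.044,-0.48],[0.22,0.044,-0.54],[0.22,0.044,-0.58],[0.22,0.044,-0.58],[0.22,0.044,-0.58]], dr=[[0,0,0],[0,0,0],[0,0,0],[0,0,0],[0,0,0],[0,0,0],[0,0,0],[0,0,0],[0,0,0]], gripper=[0,0,0,0,0,0,0,0,0])

```text
clock: 2.57
eef_pos: [587.4, -33.9, 258.8]
eef_rot: [3.141, -0.001, 0.148]
wrist_force: [-0.6, -0.4, 0.7]
finger_gap: 0.5
finger_force: 0.0
```

Run:
```python
from h import *
import pickle
s=read_state(); m=camera_model("wrist"); im=camera("wrist")
print(s["clock"],s["eef_pos"],box(s["eef_pos"]),s["eef_rot"],s["wrist_force"])
pickle.dump((m,im),open("w2.pkl","wb")); save("pics/w2.png",cv2.resize(im,(800,600),interpolation=cv2.INTER_CUBIC))
```

```text
2.5667 [587.36942867 -33.85997898 258.78678584] [ -9.77827132 -96.57381949] [ 3.14119829e+00 -1.20373085e-03  1.48201468e-01] [-0.5521487  -0.39846851  0.67350899]
```

View pics/w2.png

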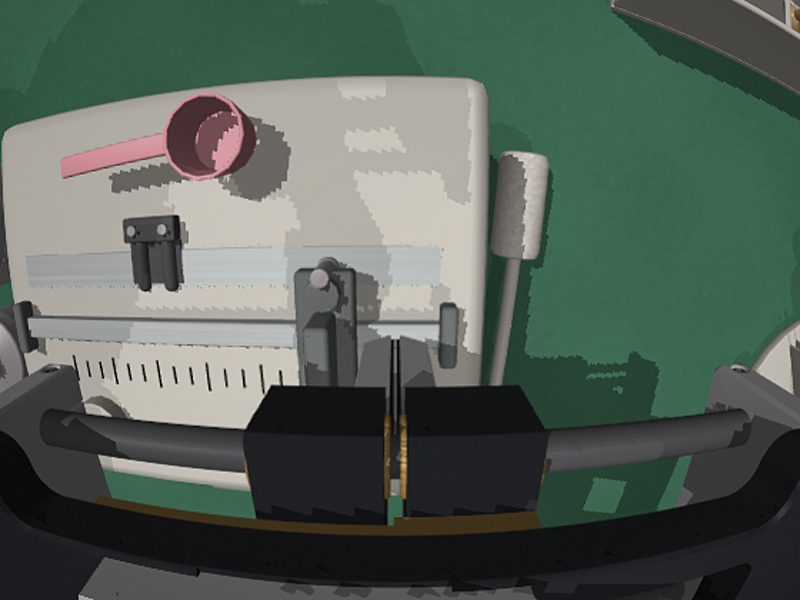

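The fingers are just to the −y side of the tab, at about (395,345) against (320,320), and clear of the carriage. Now a slow push to find contact.

carry_out(slide=[[-0.0012,0.0079,0],[-0.0024,0.0158,0],[-0.0035,0.0237,0],[-0.0047,0.0317,0],[-0.0059,0.0396,0],[-0.0071,0.0475,0],[-0.0083,0.0554,0],[-0.0094,0.0633,0],[-0.0106,0.0712,0],[-0.0118,0.0791,0]], dr=[[0,0,0],[0,0,0],[0,0,0],[0,0,0],[0,0,0],[0,0,0],[0,0,0],[0,0,0],[0,0,0],[0,0,0]], gripper=[0,0,0,0,0,0,0,0,0,0])

```text
clock: 3.45
eef_pos: [584.3, -13.0, 257.7]
eef_rot: [3.142, -0.0, 0.149]
wrist_force: [-0.2, -0.8, 0.4]
finger_gap: 0.5
finger_force: 0.5
```

```bash
cat > look.py <<'E'
from h import *
import sys,pickle
s=read_state(); m=camera_model("wrist"); im=camera("wrist")
print(s["clock"],s["eef_pos"].round(1),box(s["eef_pos"]).round(1),(A@s["wrist_force"][:2]).round(2),s["wrist_force"][2].round(2))
pickle.dump((m,im),open(sys.argv[1]+".pkl","wb")); save("pics/"+sys.argv[1]+".png",cv2.resize(im[150:300,0:350],None,fx=2.2,fy=2.2,interpolation=cv2.INTER_CUBIC))
E
python3 look.py w3
```

```text
3.45 [584.3 -13.  257.7] [ -9.7 -75.5] [-0.27 -0.73] 0.36
```

View pics/w3.png

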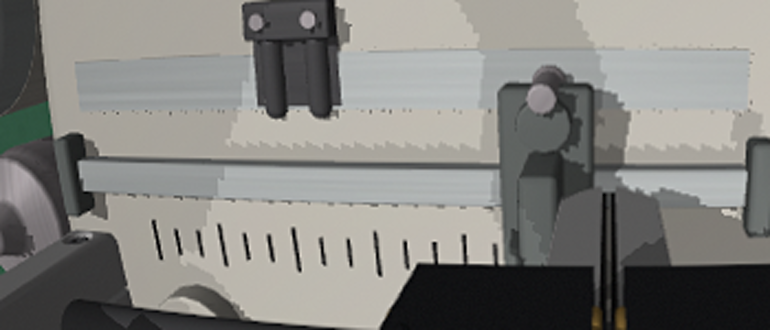

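Contact is made: the finger's left edge (~553) touches the tab's right edge (~555), and the plunger carriage spans u 499–593. I'll measure where the slider is and where the clip is from this view.

Run:
```python
from h import *
import pickle
m,im=pickle.load(open("w3.pkl","rb"))
for n,u,v,z in [("ribL",273,80,134),("ribR",319,80,134),("carL",499,120,152),("carR",594,120,152),("tabL",519,185,177),("tabR",553,185,177),("post",760,190,150),("postL",72,180,150)]:
    p=on(m,u/2.2,150+v/2.2,z,True); print(n,p,box(p).round(1))
```

```text
ribL [601.7  96.9 134. ] [23.7 30.6]
ribR [603.8  80.7 134. ] [23.4 14.3]
carL [604.   20.5 152. ] [ 14.7 -45.3]
carR [607.8  -5.1 152. ] [ 14.7 -71.1]
tabL [595.   10.9 177. ] [  4.4 -53.4]
tabR [596.3   2.7 177. ] [  4.4 -61.7]
post [594.1 -54.8 150. ] [  -6.2 -118.3]
postL [559.8 172.4 150. ] [ -6.6 111.5]
```

The offset from TCP to tab centre is 17.4 mm, which matches 5 + 12.5. The clip centre is at y ≈ 22.3, so the slider is in the clip at TCP y ≈ 4.9, with the first crest at about −3. I'll run 56 mm freely at a gentle speed.

carry_out(slide=[[-0.0018,0.0119,0],[-0.0035,0.0237,0],[-0.0053,0.0356,0],[-0.0071,0.0475,0],[-0.0089,0.0593,0],[-0.0106,0.0712,0],[-0.0124,0.0831,0],[-0.0142,0.095,0],[-0.016,0.1068,0],[-0.0177,0.1187,0]], dr=[[0,0,0],[0,0,0],[0,0,0],[0,0,0],[0,0,0],[0,0,0],[0,0,0],[0,0,0],[0,0,0],[0,0,0]], gripper=[0,0,0,0,0,0,0,0,0,0])

```text
clock: 4.33
eef_pos: [579.8, 16.9, 257.6]
eef_rot: [-3.142, 0.0, 0.149]
wrist_force: [1.2, -0.8, 1.2]
finger_gap: 0.2
finger_force: 0.5
```

carry_out(slide=[[-0.0018,0.0119,0],[-0.0035,0.0237,0],[-0.0053,0.0356,0],[-0.0071,0.0475,0],[-0.0089,0.0593,0],[-0.0106,0.0712,0],[-0.0124,0.0831,0],[-0.0136,0.091,0],[-0.0148,0.0989,0],[-0.0154,0.1029,0]], dr=[[0,0,0],[0,0,0],[0,0,0],[0,0,0],[0,0,0],[0,0,0],[0,0,0],[0,0,0],[0,0,0],[0,0,0]], gripper=[0,0,0,0,0,0,0,0,0,0])

```text
clock: 5.17
eef_pos: [576.0, 42.5, 257.6]
eef_rot: [-3.142, 0.0, 0.149]
wrist_force: [0.4, -0.4, 0.1]
finger_gap: 0.8
finger_force: 0.4
```

```bash
python3 look.py w4
```

```text
5.1667 [576.   42.5 257.6] [ -9.8 -19.4] [ 0.29 -0.46] 0.07
```

View pics/w4.png

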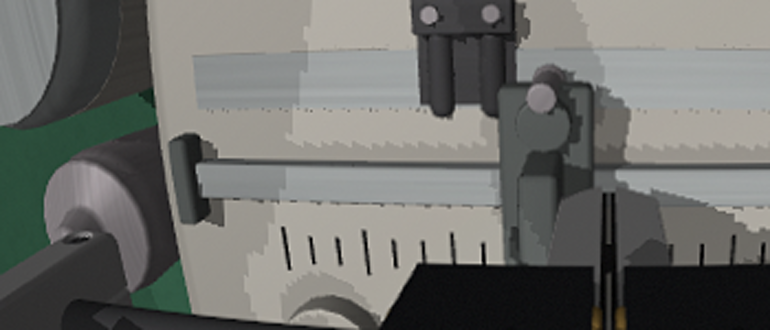

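The slider is still in contact (carriage u 499–594, same offset) and its plunger is short of the first rib (u≈493). Moving on in 1 mm rows.

carry_out(slide=[[-0.0006,0.004,0],[-0.0012,0.0079,0],[-0.0018,0.0119,0],[-0.0024,0.0158,0],[-0.003,0.0198,0],[-0.0035,0.0237,0],[-0.0041,0.0277,0],[-0.0041,0.0277,0]], dr=[[0,0,0],[0,0,0],[0,0,0],[0,0,0],[0,0,0],[0,0,0],[0,0,0],[0,0,0]], gripper=[0,0,0,0,0,0,0,0])

```text
clock: 5.88
eef_pos: [575.0, 49.4, 257.6]
eef_rot: [-3.141, 0.0, 0.149]
wrist_force: [-0.7, 0.6, -0.4]
finger_gap: 0.2
finger_force: 0.0
```

Run:
```python
from h import *
import pickle
m,im=pickle.load(open("w4.pkl","rb"))
for n,u,v,z in [("ribL",441,80,134),("ribR",493,80,134),("carL",499,120,152),("carR",594,120,152)]:
    p=on(m,u/2.2,150+v/2.2,z,True); print(n,p,box(p).round(1))
s=read_state(); print(box(s["eef_pos"]),A@s["wrist_force"][:2])
```

```text
ribL [600.7  97.  134. ] [22.7 30.9]
ribR [602.9  81.3 134. ] [22.6 15. ]
carL [595.7  76.  152. ] [14.7 10.9]
carR [599.5  50.4 152. ] [ 14.6 -15. ]
[ -9.76773419 -12.41233972] [-0.59836093  0.66803896]
```

carry_out(slide=[[-0.0003,0.002,0],[-0.0006,0.004,0],[-0.0009,0.0059,0],[-0.0012,0.0079,0],[-0.0015,0.0099,0],[-0.0018,0.0119,0],[-0.0018,0.0119,0]], dr=[[0,0,0],[0,0,0],[0,0,0],[0,0,0],[0,0,0],[0,0,0],[0,0,0]], gripper=[0,0,0,0,0,0,0])

```text
clock: 6.47
eef_pos: [574.5, 52.2, 257.6]
eef_rot: [-3.142, 0.0, 0.149]
wrist_force: [0.1, 0.4, -1.0]
finger_gap: 0.2
finger_force: 0.2
```

carry_out(slide=[[-0.0003,0.002,0],[-0.0006,0.004,0],[-0.0009,0.0059,0],[-0.0012,0.0079,0],[-0.0012,0.0079,0]], dr=[[0,0,0],[0,0,0],[0,0,0],[0,0,0],[0,0,0]], gripper=[0,0,0,0,0])

```text
clock: 6.88
eef_pos: [574.3, 53.7, 257.7]
eef_rot: [3.141, 0.0, 0.149]
wrist_force: [0.2, -4.9, 0.6]
finger_gap: 0.3
finger_force: 2.5
```

carry_out(slide=[[-0.0003,0.002,0],[-0.0006,0.004,0],[-0.0006,0.004,0]], dr=[[0,0,0],[0,0,0],[0,0,0]], gripper=[0,0,0])

```text
clock: 7.13
eef_pos: [574.1, 54.9, 257.7]
eef_rot: [3.141, 0.0, 0.149]
wrist_force: [-0.3, -4.5, 0.9]
finger_gap: 0.6
finger_force: 2.0
```

carry_out(slide=[[-0.0003,0.002,0],[-0.0006,0.004,0],[-0.0006,0.004,0]], dr=[[0,0,0],[0,0,0],[0,0,0]], gripper=[0,0,0])

```text
clock: 7.38
eef_pos: [573.9, 56.3, 257.6]
eef_rot: [-3.141, 0.0, 0.149]
wrist_force: [-1.0, -3.6, 0.1]
finger_gap: 0.6
finger_force: 1.4
```

carry_out(slide=[[-0.0003,0.002,0],[-0.0006,0.004,0],[-0.0006,0.004,0]], dr=[[0,0,0],[0,0,0],[0,0,0]], gripper=[0,0,0])

```text
clock: 7.63
eef_pos: [573.8, 57.4, 257.7]
eef_rot: [-3.141, -0.0, 0.149]
wrist_force: [-0.5, -2.0, 0.6]
finger_gap: 0.0
finger_force: 0.9
```

The force is falling as it nears the crest, as expected. Continuing 1 mm at a time.

carry_out(slide=[[-0.0003,0.002,0],[-0.0006,0.004,0],[-0.0006,0.004,0]], dr=[[0,0,0],[0,0,0],[0,0,0]], gripper=[0,0,0])

```text
clock: 7.88
eef_pos: [573.6, 58.3, 257.6]
eef_rot: [-3.141, 0.0, 0.149]
wrist_force: [-0.4, -2.0, 0.3]
finger_gap: 0.5
finger_force: 0.6
```

carry_out(slide=[[-0.0003,0.002,0],[-0.0006,0.004,0],[-0.0006,0.004,0]], dr=[[0,0,0],[0,0,0],[0,0,0]], gripper=[0,0,0])

```text
clock: 8.13
eef_pos: [573.5, 59.3, 257.6]
eef_rot: [-3.141, -0.0, 0.149]
wrist_force: [-1.3, -0.1, 0.5]
finger_gap: 0.3
finger_force: 0.3
```

```bash
python3 look.py w5
```

```text
8.1333 [573.5  59.3 257.6] [-9.7 -2.4] [-1.25  0.08] 0.51
```

View pics/w5.png

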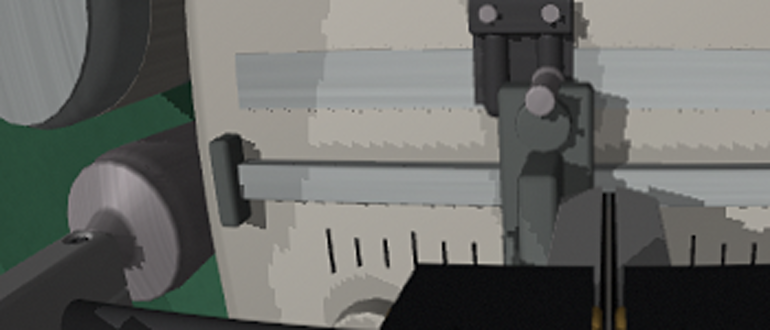

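The plunger pin (540,98) is right over the first rib (~550), so it is on the crest and has not jumped yet. I'll track the carriage's left edge column numerically from here.

carry_out(slide=[[-0.0003,0.002,0],[-0.0006,0.004,0],[-0.0006,0.004,0]], dr=[[0,0,0],[0,0,0],[0,0,0]], gripper=[0,0,0])

```text
clock: 8.43
eef_pos: [573.4, 60.3, 257.6]
eef_rot: [-3.141, -0.0, 0.149]
wrist_force: [0.1, 0.1, -0.6]
finger_gap: 0.6
finger_force: 0.0
```

```bash
cat > edge.py <<'E'
from h import *
import pickle
s=read_state(); m=camera_model("wrist"); im=camera("wrist")
print(s["clock"],box(s["eef_pos"]).round(1),(A@s["wrist_force"][:2]).round(2))
def edge(im):  # carriage left edge at rows 211-217 (lid left of it): strongest dark step
    g=im[211:218,190:265].mean((0,2)); d=np.diff(g); return 190+int(d.argmin())+1
c=edge(im); p=on(m,c,214,152,True); print(c,edge(pickle.load(open("w5.pkl","rb"))[1]),"carriage centre y",box(p)[1]-13)
E
python3 edge.py
```

```text
8.4333 [-9.7 -1.4] [0.15 0.08]
226 227 carriage centre y 16.517747993893703
```

carry_out(slide=[[-0.0003,0.002,0],[-0.0006,0.004,0],[-0.0006,0.004,0]], dr=[[0,0,0],[0,0,0],[0,0,0]], gripper=[0,0,0])

```text
clock: 8.73
eef_pos: [573.2, 61.3, 257.6]
eef_rot: [-3.142, -0.0, 0.149]
wrist_force: [-0.8, -0.4, 0.3]
finger_gap: 0.8
finger_force: 0.0
```

```bash
python3 edge.py
```

```text
8.7333 [-9.8 -0.4] [-0.88 -0.31]
218 227 carriage centre y 22.38705652084706
```

It jumped: the carriage centre is at 22.4 against the clip at 22.5, and the force is gone. Backing off, rising, and going above the larger button at world (525.5,−20.6).

carry_out(slide=[[0.005,-0.03,0],[0.0089,-0.0593,0],[0.0089,-0.0593,0.1],[0.0089,-0.0593,0.24],[-0.1,-0.2,0.24],[-0.191,-0.328,0.24],[-0.191,-0.328,0.2],[-0.191,-0.328,0.06],[-0.191,-0.328,0.03],[-0.191,-0.328,0.03]], dr=[[0,0,0],[0,0,0],[0,0,0],[0,0,0],[0,0,0],[0,0,0],[0,0,0],[0,0,0],[0,0,0],[0,0,0]], gripper=[0,0,0,0,0,0,0,0,0,0])

```text
clock: 9.62
eef_pos: [524.9, -21.2, 263.1]
eef_rot: [-3.14, 0.004, 0.149]
wrist_force: [0.3, -0.5, -0.6]
finger_gap: 0.7
finger_force: 0.0
```

Run:
```python
from h import *
s=read_state(); m=camera_model("wrist"); im=camera("wrist")
print(s["clock"],s["eef_pos"],box(s["eef_pos"]),s["wrist_force"])
save("pics/w6.png",cv2.resize(im,(800,600),interpolation=cv2.INTER_CUBIC))
```

```text
9.6167 [524.87598895 -21.18343511 263.1267305 ] [-69.71924442 -74.82055499] [ 0.31727656 -0.49014528 -0.56454881]
```

View pics/w6.png

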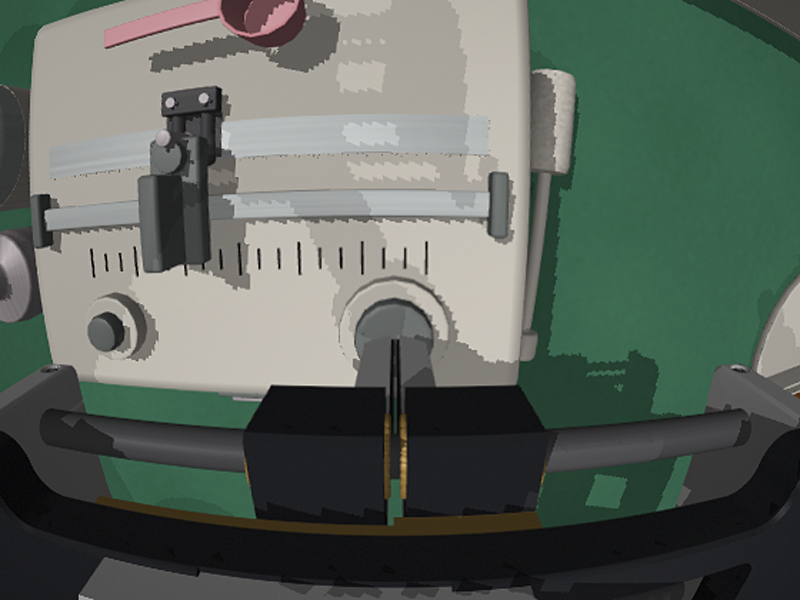

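The slider sits in the clip (carriage at about (180,200), ribs at about (190,140)), and the fingers are centred over the larger button at about (395,330). Pressing slowly.

carry_out(slide=[[0,0,-0.02],[0,0,-0.04],[0,0,-0.048],[0,0,-0.052],[0,0,-0.056],[0,0,-0.06],[0,0,-0.06]], dr=[[0,0,0],[0,0,0],[0,0,0],[0,0,0],[0,0,0],[0,0,0],[0,0,0]], gripper=[0,0,0,0,0,0,0])

```text
clock: 10.25
eef_pos: [525.5, -20.8, 250.1]
eef_rot: [3.142, -0.0, 0.149]
wrist_force: [0.2, 0.4, -0.2]
finger_gap: 0.6
finger_force: 0.0
```

carry_out(slide=[[0,0,-0.004],[0,0,-0.008],[0,0,-0.012],[0,0,-0.012]], dr=[[0,0,0],[0,0,0],[0,0,0],[0,0,0]], gripper=[0,0,0,0])

```text
clock: 10.58
eef_pos: [525.6, -20.8, 247.2]
eef_rot: [3.142, -0.0, 0.149]
wrist_force: [-0.1, 0.4, 2.9]
finger_gap: 0.4
finger_force: 1.3
```

carry_out(slide=[[0,0,-0.004],[0,0,-0.008],[0,0,-0.012],[0,0,-0.015],[0,0,-0.015],[0,0,-0.015]], dr=[[0,0,0],[0,0,0],[0,0,0],[0,0,0],[0,0,0],[0,0,0]], gripper=[0,0,0,0,0,0])

```text
clock: 11.08
eef_pos: [525.6, -20.8, 243.5]
eef_rot: [3.142, -0.0, 0.149]
wrist_force: [-0.1, -0.1, 4.3]
finger_gap: 0.1
finger_force: 2.4
```

carry_out(slide=[[0,0,-0.002],[0,0,-0.004],[0,0,-0.005],[0,0,-0.005]], dr=[[0,0,0],[0,0,0],[0,0,0],[0,0,0]], gripper=[0,0,0,0])

```text
clock: 11.42
eef_pos: [525.6, -20.9, 243.3]
eef_rot: [3.141, -0.001, 0.149]
wrist_force: [-4.5, 0.6, 15.0]
finger_gap: 0.1
finger_force: 7.5
```

The button is on its bottom stop: the force rose to 15 N. Releasing straight up and checking.

carry_out(slide=[[0,0,0.01],[0,0,0.02],[0,0,0.04],[0,0,0.15],[0,0,0.3],[0,0,0.44],[0,0,0.44],[0,0,0.44]], dr=[[0,0,0],[0,0,0],[0,0,0],[0,0,0],[0,0,0],[0,0,0],[0,0,0],[0,0,0]], gripper=[0,0,0,0,0,0,0,0])

```text
clock: 12.08
eef_pos: [525.6, -20.9, 353.5]
eef_rot: [3.141, -0.002, 0.149]
wrist_force: [-0.6, 0.2, -0.6]
finger_gap: 0.9
finger_force: 0.0
```

Run:
```python
from h import *
s=read_state(); m=camera_model("wrist"); im=camera("wrist")
print(s["clock"],s["eef_pos"],s["wrist_force"])
# carriage extent: dark run along y at box x=-30 on carriage-top height
f=210/np.tan(np.radians(m["vfov"]/2))
def proj(b,z):
    c=m["R"]@np.array([*world(b),z])+m["t"]; t=np.arctan2(np.hypot(c[0],c[1]),c[2]); k=f*t/np.hypot(c[0],c[1]); return int(round(m["cx"]+c[0]*k)),int(round(m["cy"]+c[1]*k))
ys=np.arange(-20,70,1.0); g=[]
for y in ys:
    g.append(np.mean([im[proj([x,y],152)[::-1]].mean() for x in (12,14,16)]))
d=ys[np.array(g)<110]; print(d.min(),d.max(),"centre",(d.min()+d.max())/2)
```

```text
12.0833 [525.57595411 -20.86887463 353.47621152] [-0.55634255  0.21673532 -0.57115608]
3.0 20.0 centre 11.5
```

The threshold profile looks doubtful, since a 17 mm run is not the 26 mm carriage. Checking the numbers another way.

Run:
```python
from h import *
m=camera_model("wrist"); im=camera("wrist"); f=210/np.tan(np.radians(m["vfov"]/2))
def proj(b,z):
    c=m["R"]@np.array([*world(b),z])+m["t"]; t=np.arctan2(np.hypot(c[0],c[1]),c[2]); k=f*t/np.hypot(c[0],c[1]); return int(round(m["cx"]+c[0]*k)),int(round(m["cy"]+c[1]*k))
ys=np.arange(-10,60,2)
print(ys)
for x in (-36,-30,10,14,18):
    print(x,[int(im[proj([x,y],152)[::-1]].mean()) for y in ys])
for y in (0,22): print(proj([14,y],152))
```

```text
[-10  -8  -6  -4  -2   0   2   4   6   8  10  12  14  16  18  20  22  24
  26  28  30  32  34  36  38  40  42  44  46  48  50  52  54  56  58]
-36 [195, 199, 119, 74, 126, 123, 123, 118, 60, 125, 123, 123, 49, 127, 123, 122, 136, 60, 200, 191, 184, 161, 123, 166, 172, 195, 88, 200, 193, 193, 201, 54, 196, 193, 195]
-30 [195, 162, 124, 24, 124, 124, 123, 127, 45, 109, 41, 64, 72, 71, 72, 62, 40, 41, 41, 42, 86, 114, 115, 116, 113, 198, 169, 169, 194, 194, 197, 37, 199, 194, 195]
10 [195, 194, 196, 155, 122, 121, 122, 122, 124, 115, 38, 75, 127, 133, 72, 44, 102, 121, 108, 110, 110, 111, 115, 111, 202, 198, 198, 198, 198, 198, 197, 199, 199, 199, 200]
14 [207, 212, 214, 217, 157, 120, 121, 66, 29, 41, 40, 75, 133, 124, 53, 126, 124, 125, 115, 113, 114, 114, 111, 101, 209, 214, 213, 211, 209, 209, 206, 212, 211, 209, 208]
18 [210, 211, 210, 210, 209, 209, 223, 52, 32, 39, 39, 73, 131, 131, 35, 119, 129, 136, 64, 121, 119, 120, 116, 108, 207, 210, 208, 212, 212, 211, 211, 211, 210, 204, 207]
(192, 115)
(168, 116)
```

The carriage runs from about y = 10 to 36.5, so its centre is about 23, still in the clip at 22.5. The arm is clear of everything, so I'm handing in.

```bash
python3 -c "
from cell import *
print(sign_off())"
```

```text
the job is handed in; nothing more can be done
None
```

I pushed the slider into the stop clip and it stayed there; I then pressed the larger button fully down, released it and handed the job in at about 12 s, though I took no picture to confirm the button came back up.

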